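# Show the full tea tin to the phone

## Task

Exactly one of the three tea tins on the wooden board is still full: find it by its weight. Hold it up in the air in front of the phone on the stand, with its underside (where the date is stamped) squarely facing the phone's front camera, centred on the lens and about 12 cm from it, and finish while holding it still there. The two empty tins must be left standing upright on the board, and leave the mug, the bottle and the glass jar alone.

Things in the scene. Friction and masses are not known exactly. Their poses are not given: they have to be found in the camera images.
- tin_a: one of three look-alike square metal tea tins, 54 x 54 mm, with a fixed pale wooden lid (50 x 50 mm, from 100 to 112 mm up). Origin: centre of the underside, z up, x and y square to the sides. A row on the board, 115 mm pitch. Inside is a loose can: full in just one tin, any of the three (0.35 to 0.42 kg with the tin), empty in the others (0.14 kg). Only the weight tells
- tin_b: one of three look-alike square metal tea tins, 54 x 54 mm, with a fixed pale wooden lid (50 x 50 mm, from 100 to 112 mm up). Origin: centre of the underside, z up, x and y square to the sides. A row on the board, 115 mm pitch. Inside is a loose can: full in just one tin, any of the three (0.35 to 0.42 kg with the tin), empty in the others (0.14 kg). Only the weight tells
- tin_c: one of three look-alike square metal tea tins, 54 x 54 mm, with a fixed pale wooden lid (50 x 50 mm, from 100 to 112 mm up). Origin: centre of the underside, z up, x and y square to the sides. A row on the board, 115 mm pitch. Inside is a loose can: full in just one tin, any of the three (0.35 to 0.42 kg with the tin), empty in the others (0.14 kg). Only the weight tells
- board: fixed brown wooden board, 130 (x) x 360 (y) x 12 mm thick, flat on the counter; the tins stand in a row along its y. Origin: centre of its underside, z up
- stand: fixed dark metal phone stand with a base plate 150 (x) x 85 (y) x 8 mm; it and the phone rise to about 105 mm. Origin: on the counter below, 5 mm from the plate's centre towards +x; z up. Its -x side (the low edge of the phone) faces roughly towards the robot
- phone: black phone, 150 x 72 x 8 mm, fixed, screen up and robotwards. Origin: front camera lens on the screen's face, mid-width, 10 mm from the upper (far) end, 98 mm up, at x = 50 mm, y = 0 of the stand. z: out of the screen, where the camera looks, leaning 0.6 rad from vertical to the stand's -x; x: up the screen. Present: tin z along this z, underside's centre 120 mm out on it
- mug: white mug, 80 mm across, 90 mm tall, bystander. Origin: centre of its underside
- oil_bottle: green glass oil bottle, 64 mm across, 180 mm tall, bystander. Origin: centre of its underside
- jar: small amber glass jar with a metal cap, 52 mm across, 75 mm tall, bystander. Origin: centre of its underside
Mind the look-alikes: they are no part of the job. What is shaped like the tin_a but green or red is not meant.

How it is judged:
By the outcome, as a careful person would: the job done as asked, in the order asked, and still so for the second after the job is handed in, while the arm keeps its last pose, push and grip.
It also fails if it takes over 64 s, if anything falls off the work surface, if the arm or the gripper's body presses on something with over 40 N, if the wrist force passes 120 N, or if a joint passes its speed limit or range.

## Robot

A 7-joint arm with a two-finger parallel gripper is mounted at the origin on the work surface. World frame = base frame: x ahead of the robot, y to its left, z up, the work surface at z = 0. Lengths are in m, angles in rad, forces in N, time in s.
With the tool pointing down it reaches from about 0.4 to 0.9 m from the base axis. Payload 5.5 kg.
Tool frame: the origin (TCP) lies midway between the tips of the shut fingers; the grasp point (between the pads) lies 19 mm behind it (manip.grip_depth is the distance from the TCP to the grasp point, in m); z points along the fingers, x is the direction in which the jaws open and shut, and the axes are right-handed (so a half turn about z gives the same grasp; the last joint's range is limited). The gripper opens to 92 mm and grips with 3 to 60 N. Pads are 19 mm wide; open, the fingers measure 130 mm over their backs; the gripper's body (75 mm by 190 mm) begins 47 mm behind the grasp point.
Start: joints at [-0.931, 0.501, -0.427, 1.55, 0.221, 1.138, -0.21], TCP at [0.239, 0.604, 0.227] pointing down, gripper open.
Joint ranges: [-2.88, 2.88], [-0.31, 2.03], [-1.54, 1.56], [0.2, 2.42], [-1.41, 4.55], [0.19, 2.02], [-2.57, 2.57]. Speed limits (rad/s): [2.57, 2.57, 3.14, 3.14, 3.14, 3.14, 3.14].

## Interface

Orientations are given as a unit quaternion [x, y, z, w].
In Python, from bench import manip, effector, viewer gives the robot as it stands. Calls block until the motion is done:
- manip.move_pose(position, orientation): joint-space move of the TCP to a pose.
- manip.servo_line(position, ori=None, vel=0.15): straight line of the TCP; ori=None keeps the orientation; vel is the mean speed in m/s.
- manip.movej(angles): joint-space move.
- effector.open_jaws() and effector.close(f_grip=None): open the fingers fully, or close them until they stop; f_grip is the grip in N (None keeps the last).
- manip.sleep(seconds).
- manip.solve_ik(position, orientation): joint angles nearest the present ones, or None.
- viewer.get_image(name): name is "side" or "top" or "wrist"; returns the picture (384x512x3 uint8, red, green, blue); there is no depth.
- viewer.get_calibration(name): a dict with "vfov" (degrees; the focal length in pixels is half the picture's height over the tangent of half this angle, whatever the lens; pixels are square), "cx", "cy" (the principal point, pixels), "dist_coeffs" ([k1, k2, p1, p2, k3] as OpenCV has them; the pictures are not rectified), "eye" and "attitude" of the camera in the world. Camera axes: x right, y down, z forward; pixel columns grow to the right and rows downward; lengths in m; the calibration is good to about 2 mm. A picture is of the moment at which its call begins: read the wrist's pose just before it. get_calibration takes no time and is no camera call; for the wrist camera it gives the pose at the moment of the call.
A pose or a line that the arm cannot do raises manip.PlanningError and nothing moves.
- manip.hand_in(): hands the job in, once; it reports no verdict.
Readings, each from a call of its own:
- manip.current_clock(): time.
- manip.current_q(): joint angles.
- manip.current_joint_velocities(): joint speeds.
- manip.current_tau(): joint torques, N m.
- manip.current_tool_pos(): TCP position.
- manip.current_tcp_rot(): TCP orientation.
- manip.current_force(): force on the tool from outside, world axes, zero at the start.
- manip.current_wrist_torque(): the same for the moment, N m.
- manip.current_finger_gap(): finger opening in m.
Only numpy, scipy, OpenCV 4.12 (cv2) and the standard library are available. Lean on these libraries where they do the work, as an engineer would, in place of code of your own. Each camera call takes 0.05 s, during which the arm holds its last target. There are 200 camera calls.

## Working session

There is one attempt and no reset: what is moved stays moved. The work goes in short steps, each a Python script; the robot and the scene stay as the last script left them, time stands still between calls to the robot, and variables do not carry over. Pictures are saved under pics/ and viewed, about 8 in all and at most 12, crops included, and the job is handed in when it is done.

```bash
ls; mkdir -p pics; python3 - <<'E'
from bench import manip, effector, viewer
import cv2
for n in ["side","top","wrist"]:
    c=viewer.get_calibration(n); print(n,c)
    cv2.imwrite(f"pics/{n}0.png",viewer.get_image(n)[:,:,::-1])
a=cv2.imread("pics/top0.png");b=cv2.imread("pics/side0.png")
cv2.imwrite("pics/t0.png",cv2.resize(a,(800,600),interpolation=cv2.INTER_CUBIC))
cv2.imwrite("pics/s0.png",cv2.resize(b,(800,600),interpolation=cv2.INTER_CUBIC))
print(manip.current_clock(),manip.current_tcp_rot(),manip.grip_depth)
E
```

```text
pics
side {'vfov': 45.10906410603746, 'cx': 249.7544488314498, 'cy': 187.05436208280406, 'dist_coeffs': array([-0.1045443,  0.       ,  0.       ,  0.       ,  0.       ]), 'eye': array([ 0.49378868, -1.22643316,  1.06144949]), 'attitude': array([ 0.90651124, -0.05158934,  0.01684547, -0.41867905])}
top {'vfov': 44.169320290287004, 'cx': 253.4765208247977, 'cy': 187.65701482308586, 'dist_coeffs': array([-0.01846529,  0.        ,  0.        ,  0.        ,  0.        ]), 'eye': array([ 0.39599024, -0.09740141,  1.31973388]), 'attitude': array([-0.69448732,  0.7149635 , -0.05271845,  0.06111725])}
wrist {'vfov': 60.53820452014651, 'cx': 251.35341704892443, 'cy': 193.9425895795828, 'dist_coeffs': array([-0.05690202,  0.        ,  0.        ,  0.        ,  0.        ]), 'eye': array([0.15993644, 0.63550031, 0.38449608]), 'attitude': array([0.81666394, 0.55539591, 0.08758729, 0.13009173])}
0.15 [ 8.27011629e-01  5.62184338e-01 -6.20681579e-04  3.89397003e-04] 0.0188
```

View pics/t0.png

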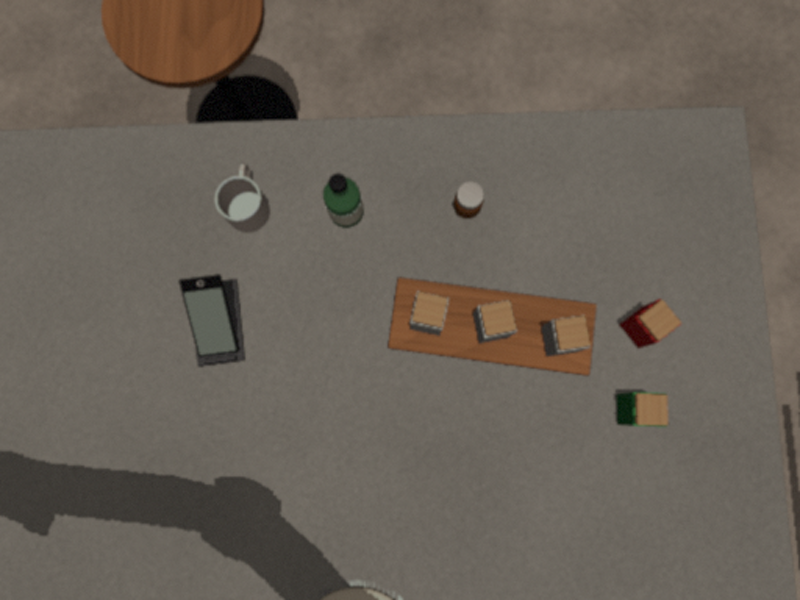

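View pics/s0.png

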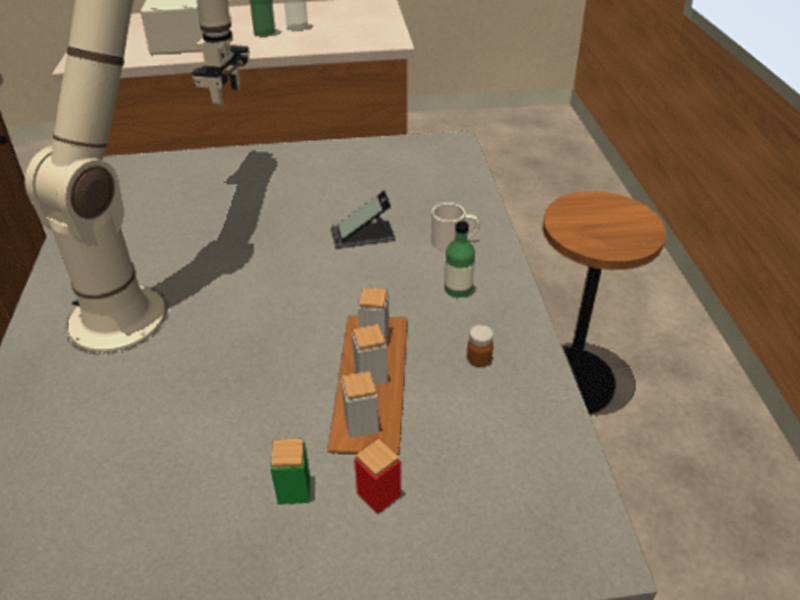

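The top view (800x600) shows the tins on the board at about (430,312), (497,320) and (571,334). The phone lens is at about (201,283), with the mug, bottle and jar behind. The red and green decoys are to the right. Next I'll segment the lids and take crops for the corners and the lens.

```bash
cat > h.py <<'E'
import numpy as np, cv2
from scipy.spatial.transform import Rotation as R
from bench import manip, effector, viewer
def ray(c,px):
    f=192/np.tan(np.radians(c["vfov"])/2)
    K=np.array([[f,0,c["cx"]],[0,f,c["cy"]],[0,0,1]])
    u=cv2.undistortPoints(np.float64(px).reshape(-1,1,2),K,c["dist_coeffs"]).reshape(-1,2)
    return R.from_quat(c["attitude"]).apply(np.c_[u,np.ones(len(u))])
def onz(c,px,z):
    d=ray(c,px); return c["eye"]+d*((z-c["eye"][2])/d[:,2])[:,None]
def proj(c,P):
    f=192/np.tan(np.radians(c["vfov"])/2)
    K=np.array([[f,0,c["cx"]],[0,f,c["cy"]],[0,0,1]])
    A=R.from_quat(c["attitude"]).inv()
    return cv2.projectPoints(np.float64(P),A.as_rotvec(),-A.apply(c["eye"]),K,c["dist_coeffs"])[0].reshape(-1,2)
E
python3 - <<'E'
from h import *
c=viewer.get_calibration("top"); im=cv2.imread("pics/top0.png")
hsv=cv2.cvtColor(im,cv2.COLOR_BGR2HSV)
for (x,y) in [(275,200),(318,205),(365,213),(260,195),(300,220)]: print(x,y,hsv[y,x])
m=((hsv[...,0]>5)&(hsv[...,0]<25)&(hsv[...,1]>75)&(hsv[...,2]>150)).astype(np.uint8)
n,l,st,ce=cv2.connectedComponentsWithStats(m)
for i in range(1,n):
    if st[i,4]<150 or st[i,1]<150: continue
    p=np.argwhere(l==i)[:,::-1].astype(float)
    w=onz(c,p,0.124)[:,:2]
    r=cv2.minAreaRect((w*1000).astype(np.float32))
    print(ce[i],st[i,4],"mean",w.mean(0).round(4),r)
cr=np.hstack([cv2.resize(im[160:245,110:160],None,fx=6,fy=6,interpolation=cv2.INTER_CUBIC),
 cv2.resize(im[175:245,245:385],None,fx=3.2,fy=3.2,interpolation=cv2.INTER_CUBIC)[:510] if 0 else np.zeros((510,1,3),np.uint8)])
s=cv2.imread("pics/side0.png")
cr=np.hstack([cr,cv2.resize(s[115:165,205:255],(480,510) if 0 else (510,510),interpolation=cv2.INTER_CUBIC)[:,:490]])
cv2.imwrite("pics/phone.png",cr)
E
```

```text
275 200 [ 16 116 149]
318 205 [ 15 113 149]
365 213 [ 15 120 145]
260 195 [ 13 156 116]
300 220 [ 12 149 128]
```

View pics/phone.png

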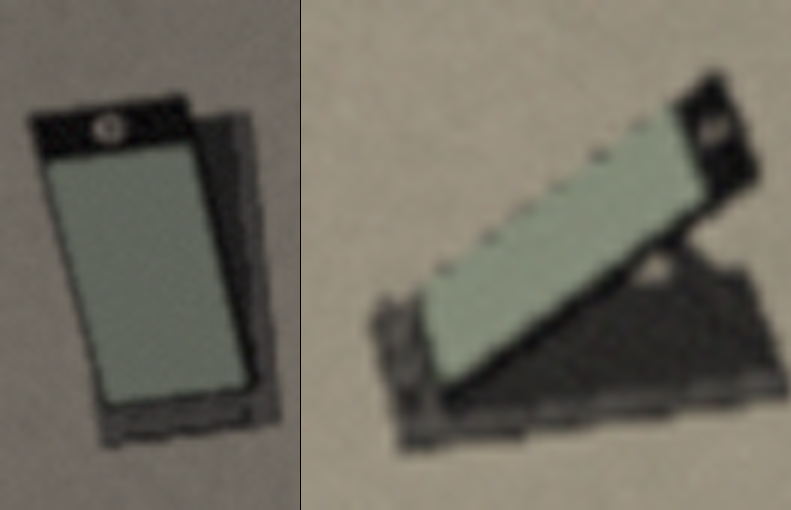

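The crop shows the lens in the top view at full-resolution pixel ≈(127.8,180.9) and in the side view at ≈(245.1,127.0). Phone corners are visible too. I'll fit the stand pose to these and redo the lid segmentation with looser thresholds.

```bash
python3 - <<'E'
from h import *
from scipy.optimize import least_squares
ct=viewer.get_calibration("top"); cs=viewer.get_calibration("side"); im=cv2.imread("pics/top0.png")
T=lambda u,v:(u/6+110-.42,v/6+160-.42); S=lambda u,v:((u-301)/10.2+205-.45,v/10.2+115-.45)
tp=np.array([T(109,128),T(30,112),T(186,97),T(105,405),T(252,385)])
sp=np.array([S(713,127),S(715,70),S(760,180)])
def phone(x,y,yaw):
    z=R.from_euler('z',yaw); n=z.apply([-np.sin(.6),0,np.cos(.6)]); u=z.apply([np.cos(.6),0,np.sin(.6)]); v=np.cross(n,u)
    return z.apply([.05,0,0])+[x,y,.098],u,v,n
def res(p):
    L,u,v,n=phone(*p[:3])
    P=np.array([L,L+.01*u+.036*v,L+.01*u-.036*v,L-p[3]*u+.036*v,L-p[3]*u-.036*v])
    return np.r_[(proj(ct,P)-tp).ravel(),(proj(cs,P[:3])-sp).ravel()]
L0=onz(ct,tp[:1],.098)[0]; print("lens top only",L0)
s=least_squares(res,[L0[0]-.05,L0[1],0.1,.13],x_scale=.01)
print("stand",s.x,"lens",phone(*s.x[:3])[0],"n",phone(*s.x[:3])[3]); print(s.fun.round(1))
hsv=cv2.cvtColor(im,cv2.COLOR_BGR2HSV)
m=((hsv[...,0]>5)&(hsv[...,0]<25)&(hsv[...,1]>75)&(hsv[...,1]<140)&(hsv[...,2]>136)).astype(np.uint8)
m=cv2.morphologyEx(m,cv2.MORPH_OPEN,np.ones((3,3)))
n,l,st,ce=cv2.connectedComponentsWithStats(m)
for i in range(1,n):
    if st[i,4]<150 or st[i,1]<150: continue
    w=onz(ct,np.argwhere(l==i)[:,::-1],.124)[:,:2]
    r=cv2.minAreaRect((w*1000).astype(np.float32))
    print(ce[i].round(1),st[i,4],"mean",w.mean(0).round(4),np.round(r[0]),np.round(r[1]),round(r[2],1))
b=onz(ct,(np.array([[397,278],[595,303],[590,375],[388,348]])+.5)*.64-.5,.012); print("board",b.round(3).tolist(),b.mean(0))
E
```

```text
lens top only [0.62282241 0.24511212 0.098     ]
stand [0.57370888 0.23901034 0.09666283 0.13650257] lens [0.62347547 0.24383596 0.098     ] n [-0.5620066  -0.05449498  0.82533561]
[ 0.5 -0.3 -0.8  0.7  0.4 -0.2 -0.8 -0.   0.6  0.1  0.3  0.8  0.3 -0.1
 -0.3 -0.7]
[274.8 197.5] 341 mean [ 0.5634 -0.1396] [ 564. -139.] [48. 47.] 76.6
[318.6 203. ] 345 mean [ 0.546  -0.2503] [ 546. -250.] [48. 47.] 9.6
[422.7 204.4] 311 mean [ 0.5345 -0.5141] [ 535. -514.] [46. 45.] 35.3
[366.  212.5] 337 mean [ 0.5182 -0.3689] [ 518. -369.] [48. 46.] 6.4
[417.4 261.5] 322 mean [ 0.3918 -0.489 ] [ 392. -489.] [44. 42.] 88.3
board [[0.637, -0.087, 0.012], [0.581, -0.439, 0.012], [0.454, -0.421, 0.012], [0.511, -0.067, 0.012]] [ 0.54573633 -0.25337455  0.012     ]
```

The stand fit is consistent (residuals under 1 px), and all three lids measure about 48 mm. Next I'll check IK for the grasps and the final pose, then refine with a wrist view.

```bash
cat >> h.py <<'E'
D=R.from_matrix(np.diag([1.,-1,-1]))
def down(a): return (R.from_euler('z',a)*D).as_quat()
H=.082; TH=H-manip.grip_depth   # TCP height above tin underside
def present(L,n,u,k,dist=.12):
    v=np.cross(n,u); M=R.from_matrix(np.c_[u,v,n])
    return L+n*(dist+TH),(M*R.from_euler('z',k)*D).as_quat()
def tell(): print("t",manip.current_clock(),"pos",np.round(manip.current_tool_pos(),4),"F",np.round(manip.current_force(),2),"gap",round(manip.current_finger_gap(),4))
E
python3 - <<'E'
from h import *
L=np.array([.6235,.2438,.098]); y=.0967
n=R.from_euler('z',y).apply([-np.sin(.6),0,np.cos(.6)]);u=R.from_euler('z',y).apply([np.cos(.6),0,np.sin(.6)])
for k in np.radians([0,90,180,-90]):
    q=manip.solve_ik(*present(L,n,u,k)); q2=manip.solve_ik(*present(L,n,u,k,.2)); print("P",k.round(2),None if q is None else np.round(q,2),q2 is not None)
for (x,yy,t) in [(.5634,-.1396,-.234),(.546,-.25,.168),(.518,-.369,.112)]:
    for k in np.radians([0,90,180,-90]):
        q=manip.solve_ik([x,yy,.012+TH],down(t+k));q2=manip.solve_ik([x,yy,.2],down(t+k)); print(x,k.round(2),None if q is None else np.round(q,2),q2 is not None)
for a in [0,np.pi/2,np.pi,-np.pi/2]: 
    q=manip.solve_ik([.54,-.25,.33],down(a)); print("look",a,None if q is None else np.round(q,2))
E
```

```text
P 0.0 [-0.48  0.05 -0.19  2.22  0.77  0.47 -1.19] True
P 1.57 [-0.47  0.05 -0.2   2.22  0.77  0.47  0.38] True
P 3.14 [-0.24  0.06 -0.43  2.22  0.79  0.48  1.93] True
P -1.57 [-2.04  0.14  1.49  2.26  0.37  0.36 -2.38] True
0.5634 0.0 [ 0.05  0.54  0.19  1.86 -0.14  0.76  0.08] True
0.5634 1.57 [ 0.21  0.53 -0.01  1.85  0.01  0.76  1.53] True
0.5634 3.14 [-0.66  1.08  1.35  1.88 -1.15  1.24 -2.28] True
0.5634 -1.57 [-0.11  0.56  0.4   1.86 -0.3   0.77 -1.36] True
0.546 0.0 [ 0.12  0.59  0.35  1.81 -0.27  0.79  0.77] True
0.546 1.57 [ 0.36  0.56  0.03  1.8  -0.02  0.78  2.14] True
0.546 3.14 [-0.37  0.91  1.13  1.83 -0.95  1.07 -1.84] True
0.546 -1.57 [-0.07  0.65  0.62  1.82 -0.49  0.84 -0.61] True
0.518 0.0 [ 0.19  0.68  0.54  1.72 -0.44  0.87  1.04] True
0.518 1.57 [ 0.34  0.63  0.32  1.72 -0.26  0.83  2.46] True
0.518 3.14 [-0.14  0.96  1.13  1.73 -0.97  1.12 -1.73] True
0.518 -1.57 [-0.02  0.8   0.88  1.73 -0.73  0.97 -0.31] True
look 0 [ 0.03  0.31  0.46  1.59 -0.14  1.28  0.51]
look 1.5707963267948966 [ 0.08  0.3   0.39  1.59 -0.12  1.28  2.06]
look 3.141592653589793 [-0.5   0.62  1.36  1.61 -0.61  1.42 -2.22]
look -1.5707963267948966 [-0.    0.31  0.5   1.59 -0.15  1.28 -1.05]
```

```bash
python3 - <<'E'
from h import *
import json
out={}
for nm,p in [("wp",[.56,.22,.36]),("wt",[.56,-.25,.36])]:
    manip.move_pose(p,down(0)); manip.sleep(.3)
    c=viewer.get_calibration("wrist"); im=viewer.get_image("wrist")
    cv2.imwrite(f"pics/{nm}.png",im[:,:,::-1]); out[nm]={k:np.asarray(v).tolist() for k,v in c.items()}
json.dump(out,open("cal.json","w")); tell()
cv2.imwrite("pics/w.png",np.vstack([cv2.resize(cv2.imread(f"pics/{k}.png"),(400,300)) for k in("wp","wt")]))
c=out["wt"];c={k:np.array(v) for k,v in c.items()}
im=cv2.imread("pics/wt.png"); hsv=cv2.cvtColor(im,cv2.COLOR_BGR2HSV)
for P in [(.5634,-.1396,.124),(.546,-.25,.124),(.518,-.369,.124),(.546,-.195,.012)]:
    u,v=proj(c,[P])[0].astype(int); print(u,v,hsv[v,u] if 0<=u<512 and 0<=v<384 else None)
print(c["eye"])
E
```

```text
t 4.4417 pos [ 0.5602 -0.2495  0.36  ] F [-0.24 -1.39  0.5 ] gap 0.0918
254 64 [ 15 123 221]
240 160 [ 15 126 123]
219 248 [ 14 123 219]
242 108 [ 12 152  99]
[ 0.55944737 -0.16455786  0.51871403]
```

View pics/w.png

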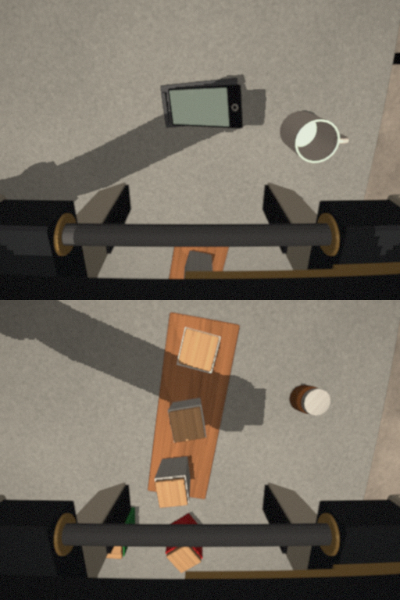

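The wrist views show the phone with its lens at about (300,136) full-res, and all three lids: (254,64), (240,160, in shadow) and (219,248). I'll measure them.

```bash
python3 - <<'E'
from h import *
import json
cal={k:{a:np.array(b) for a,b in c.items()} for k,c in json.load(open("cal.json")).items()}
im=cv2.imread("pics/wt.png"); c=cal["wt"]; 
hsv=cv2.cvtColor(cv2.medianBlur(im,3),cv2.COLOR_BGR2HSV)
for P in [(.5634,-.1396,.124),(.546,-.25,.124),(.518,-.369,.124)]:
    u,v=proj(c,[P])[0].astype(int); a=hsv[v-5:v+6,u-5:u+6].reshape(-1,3).astype(int); md=np.median(a,0)
    d=np.abs(hsv.astype(int)-md); m=((d[...,0]<6)&(d[...,1]<24)&(d[...,2]<45)).astype(np.uint8)
    m=cv2.morphologyEx(m,cv2.MORPH_OPEN,np.ones((5,5)))
    n,l,st,ce=cv2.connectedComponentsWithStats(m); i=l[v,u]
    w=onz(c,np.argwhere(l==i)[:,::-1],.124)[:,:2]; r=cv2.minAreaRect((w*1000).astype(np.float32))
    print(md,st[i],w.mean(0).round(4),np.round(r[0],1),np.round(r[1],1),round(r[2],1))
im=cv2.imread("pics/wp.png"); g=cv2.cvtColor(im,cv2.COLOR_BGR2GRAY)[126:148,290:312]; 
mm=g>(int(g.min())+40); print(g[::3,::2])
yx=np.argwhere(g>60); print("phone lens guess",onz(cal["wp"],[[300.5,136.5]],.098), proj(cal["wp"],[[.6235,.2438,.098]]))
E
```

```text
[ 15. 124. 222.] [ 230   36   49   54 1914] [ 0.5625 -0.1375] [ 562.7 -137.3] [51.1 48.1] 75.6
[ 15. 125. 124.] [ 215  138   46   45 1654] [ 0.5435 -0.249 ] [ 543.4 -249.7] [50.9 50.8] 9.8
[ 15. 126. 220.] [ 198  230   41   35 1168] [ 0.5164 -0.3678] [ 515.9 -368.4] [50. 48.] 7.0
[[109  33  17  11  13   6  12  13   9  37  78]
 [117  37  18   3  12   6  12  17  11  37  78]
 [119  47  10   9  33  40  36  15  13  34  78]
 [128  59  16  45  70  55  79  55   7  28  74]
 [129  61   1  57  56  25  62  71  16  22  75]
 [128  73  13  19  48  70  66  27   9  28  69]
 [130  75  18  13  19  19  13   4  12  23  58]
 [132  84  20   3  12   9   1  16  18  15  67]]
phone lens guess [[0.62182141 0.24572829 0.098     ]] [[301.74329655 138.01754486]]
```

```bash
cat >> h.py <<'E'
TINS=[(.5627,-.138,np.radians(-14.)),(.5437,-.2495,np.radians(9.7)),(.5165,-.368,np.radians(6.8))]
def fz(): return np.mean([(manip.sleep(.03),manip.current_force()[2])[1] for _ in range(8)])
def weigh(i):
    x,y,t=TINS[i]
    manip.move_pose([x,y,.17],down(t)); manip.servo_line([x,y,.012+TH],vel=.12); manip.sleep(.2)
    f0=fz(); effector.close(45); manip.sleep(.2)
    manip.servo_line([x,y,.012+TH+.04],vel=.08); manip.sleep(.4)
    kg=(f0-fz())/9.81; print("tin",i,"kg",round(kg,3)); tell(); return kg
def putback(i):
    x,y,t=TINS[i]
    manip.servo_line([x,y,.0125+TH],vel=.05); manip.sleep(.2); effector.open_jaws(); manip.sleep(.2)
    manip.servo_line([x,y,.17],vel=.15); tell()
E
python3 - <<'E'
from h import *
if weigh(1)<.24: putback(1)
E
```

```text
tin 1 kg 0.123
t 8.8333 pos [ 0.5437 -0.2495  0.1151] F [-0.11  0.37 -1.29] gap 0.0542
t 11.7417 pos [ 0.5431 -0.2492  0.1693] F [-0.15  0.77 -0.51] gap 0.0916
```

```bash
python3 - <<'E'
from h import *
if weigh(0)<.24:
    putback(0); print(weigh(2))
cv2.imwrite("pics/s1.png",cv2.resize(viewer.get_image("side")[:,:,::-1],(800,600)))
E
```

```text
tin 0 kg 0.171
t 15.9667 pos [ 0.5627 -0.138   0.1152] F [-0.89 -0.1  -2.34] gap 0.0539
t 18.875 pos [ 0.5621 -0.1378  0.1693] F [ 0.24 -1.52 -0.57] gap 0.0919
tin 2 kg 0.347
t 23.4167 pos [ 0.5165 -0.368   0.1152] F [ 0.99  0.15 -4.17] gap 0.054
0.3471410603141522
```

View pics/s1.png

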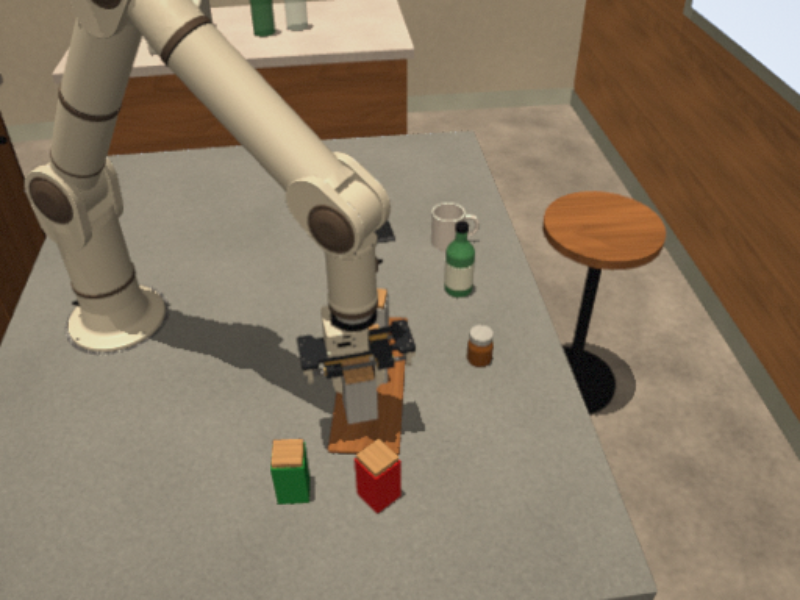

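The full tin is the third one (tin 2, about 0.35 kg), and it's held squarely. The side view shows it lifted at (360,400) with the bystanders untouched. Next I'll carry it to the phone, high enough to clear everything.

```bash
python3 - <<'E'
from h import *
effector.close(58)
x,y,t=TINS[2]
manip.servo_line([x,y,.32],vel=.15)
manip.servo_line([.5,0,.38],down(0),vel=.2)
L=np.array([.6227,.2445,.098]); w=.0967; Z=R.from_euler('z',w)
n=Z.apply([-np.sin(.6),0,np.cos(.6)]);u=Z.apply([np.cos(.6),0,np.sin(.6)])
p,q=present(L,n,u,0.,.2); manip.move_pose(p,q); tell()
p,q=present(L,n,u,0.); manip.servo_line(p,q,vel=.06); manip.sleep(.5); tell()
print("err mm",(manip.current_tool_pos()-p)*1e3,"rot",(R.from_quat(manip.current_tcp_rot())*R.from_quat(q).inv()).magnitude())
a=viewer.get_image("side")[:,:,::-1]; b=viewer.get_image("top")[:,:,::-1]
cs=viewer.get_calibration("side"); ct=viewer.get_calibration("top"); v=np.cross(n,u)
# predicted underside and lid corners drawn for the check
a=np.ascontiguousarray(a);b=np.ascontiguousarray(b)
cv2.imwrite("pics/a1.png",a);cv2.imwrite("pics/b1.png",b)
C=np.array([L+n*(.12+h)+.027*(i*u+j*v) for h in(0,.1) for i in(-1,1) for j in(-1,1)])
A=cv2.resize(a[60:180,170:290],None,fx=3.3,fy=3.3,interpolation=cv2.INTER_CUBIC);B=cv2.resize(b[120:260,60:200],(396,396),interpolation=cv2.INTER_CUBIC)
for s,t in zip(proj(cs,C),proj(ct,C)):
    cv2.circle(A,tuple(((s-[170,60])*3.3).astype(int)),3,(0,0,255),1); cv2.circle(B,tuple(((t-[60,120])*396/140).astype(int)),3,(0,0,255),1)
cv2.imwrite("pics/chk.png",np.hstack([A,B]))
E
```

```text
t 28.175 pos [0.4755 0.2288 0.3156] F [ 0.    0.64 -3.05] gap 0.0538
t 30.1583 pos [0.5197 0.2345 0.2493] F [-0.23 -0.37 -3.82] gap 0.054
err mm [-0.0032716   0.02394248  0.06883403] rot 0.0001742568302388732
```

View pics/chk.png

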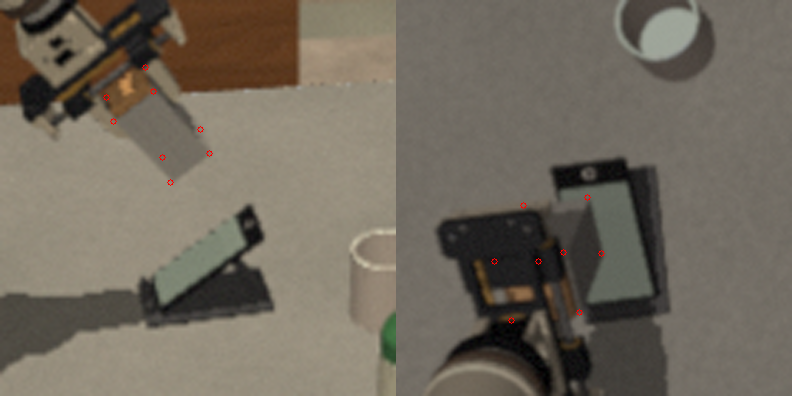

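The projected tin corners (red) match the tin in both views to within 1–2 px, with the underside facing the lens. Last check is whether the empties are still standing.

```bash
python3 - <<'E'
import cv2
cv2.imwrite("pics/fin.png",cv2.resize(cv2.imread("pics/b1.png")[80:300,100:450],None,fx=2.2,fy=2.2))
E
```

```text
(no output)
```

View pics/fin.png

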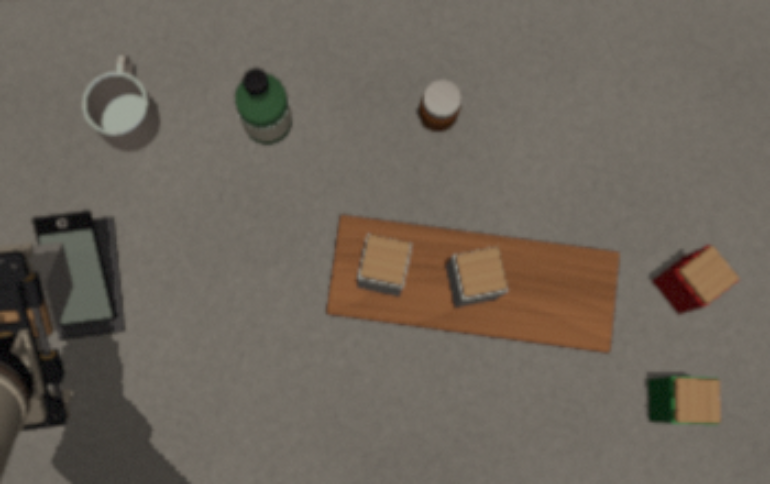

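Both empties stand upright on the board at (385,262) and (479,275), and nothing else has moved. I'll hand in now.

```bash
python3 - <<'E'
from h import *
tell(); print(np.abs(manip.current_joint_velocities()).max()); manip.hand_in()
E
```

```text
t 30.2583 pos [0.5197 0.2345 0.2492] F [ 0.79 -0.15 -3.9 ] gap 0.0535
0.002034032252091006
the job is handed in; nothing more can be done
```

I found the full tin and handed in at about 30 s of the 64 s, with the arm holding it still in front of the phone.

- **Finding it:** I lifted each tin in turn. The middle one and the one nearest the phone weighed about 0.12 and 0.17 kg. The one at the far end of the row from the phone weighed about 0.35 kg, so it is the full one. Force readings are noisy by roughly 0.03 kg.
- **Presenting it:** The gripper reached its target to within 0.1 mm and 0.0002 rad. That target puts the underside square to the lens, centred, and 12 cm out.
- **Last checks:** The tin's predicted corners matched the side picture to 1–2 px. The top view fits, but the gripper partly hides the tin there. My three estimates of the lens position differed by about 2 mm, so the centring is only that good.
- **Everything else:** The last top picture showed both empties upright on the board, with the mug, bottle and jar where they were. No check failed.

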